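# Close up the counter water filter

## Robot

A 6-joint arm with a two-finger parallel gripper is mounted at the origin on the work surface; the furniture and walls round the work are solid. World frame = base frame: x ahead of the robot, y to its left, z up, the work surface at z = 0. Lengths are in mm, angles in rad, forces in N, time in s.
With the tool pointing down it reaches from about 350 to 775 mm from the base axis. Payload 7.3 kg.
Tool frame: the origin (TCP) lies at the very end of the fingers, on their centre line; the grasp point (between the pads) lies 19 mm behind it; z points along the fingers, y is the line along which they close (so a half turn about z gives the same grasp; the last joint's range is limited). The gripper opens to 92 mm and grips with 3 to 60 N. Pads are 19 mm wide; open, the fingers measure 130 mm over their backs; the gripper's body (75 mm by 190 mm) begins 47 mm behind the grasp point.
Start: joints at [-0.146, 0.342, 1.524, -0, 1.275, -0.146], TCP at [525.019, 0.019, 226.741] pointing down, gripper open.
Joint ranges: [-2.53, 2.53], [-0.77, 2.02], [0.04, 2.7], [-1, 4.14], [0.28, 2.66], [-3.11, 3.11]. Speed limits (rad/s): [2.57, 2.57, 3.14, 3.14, 3.14, 3.14].

## Interface

Orientations are given as [roll, pitch, yaw] about the fixed x, y, z axes, in that order (R = Rz(yaw) Ry(pitch) Rx(roll)).
In Python, from plant import get_obs, vision, workorder gives the robot as it stands.
- The arm moves only by the shell command python3 -m pendant 'ROWS' [OPENING]. ROWS is a JSON object of lists of equal length, an entry for each row: "dp": the shift along the tool's x, y, z in m, a list of three; "rotation": the turn, a rotation vector about the tool's x, y, z in rad, a list of three. A call has 1 to 8 rows; each row is the pose to reach, as a shift and turn from the pose commanded when the call began, along the tool's axes at that moment; what a row does not reach only later rows make up. A row lasts 1/8 s, in which the tool goes at most 62.5 mm and 10.7 degrees, less where a joint would pass 70% of its speed; a pose out of reach is approached as far as the arm can. A call with a gripper value outside its range is refused whole. OPENING is the finger opening in m, from 0 to 0.0918, set as the call begins (- or left out, the last holds). The fingers move at their own pace and stop on an object; the grip force is fixed at half the most. Time passes only in rows, so rows that repeat a pose let the fingers close. It gives the time, the measured TCP pose, the force, the opening and the grip force at its end, in the units of the state.
- get_obs(): the state, without advancing time (a new reading comes with each control period).
- vision.capture(name): name is "scene" or "side" or "wrist"; returns a dict with "pixels" (480x640x3 uint8, red, green, blue), "vfov" (degrees; the focal length in pixels is half the picture's height over the tangent of half this angle, whatever the lens; pixels are square), "cx", "cy" (the principal point, pixels), "dist" ([k1, k2, p1, p2, k3] as OpenCV has them; the pictures are not rectified), "pose" (4x4, takes a point from camera to world coordinates); the wrist camera has in their place "T_tool_cam" (4x4, takes a point from camera to tool coordinates, whose origin is the TCP and whose axes are the flange's). Camera axes: x right, y up, looking along -z (the intrinsics and any distortion apply to the point x, -y, -z); pixel columns grow to the right and rows downward; lengths in mm; the calibration is good to about 2 mm. A picture is of the moment at which its call begins: read the wrist's pose just before it. There is no depth.
- workorder.close_job(): hands the job in; it is judged then, once.
The state is a dict: "time": time; "joint_positions": joint angles; "dq": joint speeds; "tau": joint torques, N m; "tool_pos": TCP position; "tcp_rot": TCP orientation; "contact_force": force on the tool from outside, world axes, zero at the start; "moment": the same for the moment, N m; "grip_width": finger opening in mm; "finger_force": force on a finger pad.
Only numpy, scipy, OpenCV 4.12 (cv2) and the standard library are available. Lean on these libraries where they do the work, as an engineer would, in place of code of your own. Each camera call takes 0.05 s, during which the arm holds its last target. There are 200 camera calls.

## Task

The cartridge of the counter water filter has just been changed. First push its open blue-fronted drawer fully home until it catches; then take the blue snap cap from the table and press it straight down onto the vent stud on top of the filter until it clicks and sits flush on its collar. Do not let go: the program finishes while the fingers still grip the cap and press it firmly down (with about the weight of a kilogram); leave the bell and the coffee cup where they are.

Things in the scene. Friction and masses are not known exactly. Their poses are not given: they have to be found in the camera images.
- filter_unit: white counter water filter, a box 130 mm deep (x) by 150 wide (y) by 88 tall, fixed to the table. Origin: centre of its underside, on the table; its own -x side is the front with the drawer, z up. Place and yaw (up to 0.2 rad) vary.
- filter_drawer (a joint): how far the filter's drawer stands open, in m: 0 = fully home, 0.08 = fully out. It slides along the unit's own x axis (pushing toward the unit's +x closes it). It runs with about 1 N of friction; over the last 12 mm a sprung catch first resists (about 8 N) and then draws it home to a hard stop.
- drawer_face (a point): centre of the flat outer face of the drawer's blue front, 44 mm above the table; the front is 148 mm wide and 68 mm high and the point moves with the drawer. Its axes are those of the unit; the face looks to -x. With the drawer home it lies 77.5 mm in front of the unit's centre.
- vent_stud: white vent stud on a grey collar on top of the filter, (12, -25) mm from the unit's centre in its x, y. Origin: centre of the collar's flat top (96 mm above the table, 36 mm across, 8 mm above the unit's top), z up. The stud is 20 mm thick, its nose tapered to 11 mm at 23.5 mm up; four sprung metal leaves bulge from its sides to 30 mm across at 9 mm up.
- snap_cap: round ribbed blue snap cap, white spot on top, 40 mm across, 30 mm tall, about 40 g, standing on the table mouth down. Origin: centre of its mouth (underside), z up. The mouth is 25 mm wide in the lowest 5 mm (lip), 34 mm above. Grip it by its sides with 30 to 50 N.
- counter_bell: silver counter bell on a black foot, 75 mm across and 57 tall, a bystander. Origin: centre of its underside.
- espresso_cup: green and white coffee cup with a handle, 64 by 89 by 48 mm tall, a bystander. Origin: centre of its underside (middle of the 64 by 89 mm outline).
- stud_tip (a point): centre of the vent stud's nose, 23.5 mm above the collar top. Pressed on, the cap meets the leaves when its origin is about 15 mm above the collar; resistance grows to about 12 N at 9 mm, then it clicks (the force drops, the leaves draw it down) and rests with its underside on the collar: its origin at the vent stud's origin, upright, any yaw.
There are look-alikes about, which are no part of the job. Of the things that look like the snap_cap, take the one that is farthest to the robot's right at the start.

How it is judged (in metres and radians):
On the way, in this order (a step that is already met when the one before it is completed fails the run):
1. the drawer is fully home in its catch, the cap not yet on the stud (value of joint filter_drawer below 0.002 m and distance between snap_cap and vent_stud above 0.03 m), for 0.2 s.
2. the cap has clicked home on the stud (z of snap_cap in the frame of vent_stud below 0.002 m and horizontal distance between snap_cap and vent_stud below 0.004 m and angle between snap_cap's own z axis and vertical below 0.12 rad), for 0.2 s.
At the end, for the whole second after the job is handed in: Drawer within 2 mm of fully home; cap upright (within 7 degrees) on the vent stud, centred within 4 mm and its underside within 2 mm of the collar; the fingers still on the cap (over 2 N) and pressing it on the collar with more than 4 N (all of step 2 and value of joint filter_drawer below 0.002 m and contact force between the fingers and snap_cap above 2 N and contact force between snap_cap and vent_stud above 4 N); the arm keeps its last pose, push and grip.
It fails at once if the counter bell is pushed more than 30 mm or tipped (distance of counter_bell from where it was at the start of the episode above 0.03 m or angle between counter_bell's own z axis and vertical above 0.5 rad).
It fails at once if the coffee cup is pushed more than 30 mm or tipped (distance of espresso_cup from where it was at the start of the episode above 0.03 m or angle between espresso_cup's own z axis and vertical above 0.5 rad).
It also fails if it takes over 59 s, if anything falls off the work surface, if the arm or the gripper's body presses on something with over 40 N, if the wrist force passes 120 N, or if a joint passes its speed limit or range.

## Working session

There is one attempt and no reset: what is moved stays moved. The work goes in short steps, Python scripts to look and compute and a shell command to move; the robot and the scene stay as the last step left them, time stands still between calls to the robot, and variables do not carry over. Pictures are saved under pics/ and viewed, at most 10 in all, crops included, and the job is handed in when it is done.

```bash
mkdir -p pics; cat > h.py <<'E'
import numpy as np, cv2
from plant import get_obs, vision, workorder
from scipy.spatial.transform import Rotation as R
def cap(name):
    o=get_obs(); c=vision.capture(name)
    f=240/np.tan(np.radians(c["vfov"])/2)
    c["K"]=np.array([[f,0,c["cx"]],[0,f,c["cy"]],[0,0,1]]);c["d"]=np.array(c["dist"],float)
    if "pose" in c: c["T"]=np.array(c["pose"])
    else:
        T=np.eye(4);T[:3,:3]=R.from_euler('xyz',o["tcp_rot"]).as_matrix();T[:3,3]=o["tool_pos"]
        c["T"]=T@np.array(c["T_tool_cam"])
    c["T"]=c["T"].astype(float)
    return c
def save(c,n): cv2.imwrite(f"pics/{n}.png",cv2.cvtColor(c["pixels"],cv2.COLOR_RGB2BGR))
def ray(c,uv):
    p=cv2.undistortPoints(np.array([[uv]],float),c["K"],c["d"])[0,0]
    d=c["T"][:3,:3]@np.array([p[0],-p[1],-1]);return c["T"][:3,3],d/np.linalg.norm(d)
def plane(c,uv,z):
    o,d=ray(c,uv);return o+d*(z-o[2])/d[2]
def tri(*cu):
    A=np.zeros((3,3));b=np.zeros(3);L=[ray(c,u) for c,u in cu]
    for o,d in L:
        M=np.eye(3)-np.outer(d,d);A+=M;b+=M@o
    p=np.linalg.solve(A,b)
    return p,[round(float(np.linalg.norm(np.cross(p-o,d))),1) for o,d in L]
def proj(c,p):
    q=(np.linalg.inv(c["T"])@np.append(p,1))[:3]
    return cv2.projectPoints(np.array([[q[0],-q[1],-q[2]]]),np.zeros(3),np.zeros(3),c["K"],c["d"])[0][0,0]
def blobs(c,lo,hi,amin=60):
    h=cv2.cvtColor(c["pixels"],cv2.COLOR_RGB2HSV);m=cv2.inRange(h,np.array(lo),np.array(hi))
    n,l,s,ce=cv2.connectedComponentsWithStats(m)
    return l,[(i,s[i].tolist(),ce[i].round(1).tolist()) for i in range(1,n) if s[i][4]>=amin]
E
python3 - <<'E'
from h import *
for n in("scene","side","wrist"):
    c=cap(n);save(c,n+"0");print(n,c["T"].round(2).tolist(),c["vfov"],c["dist"])
    for b in blobs(c,(95,90,40),(130,255,255))[1]:print(b)
print(get_obs())
E
```

```text
scene [[0.82, 0.22, -0.53, 75.07], [-0.57, 0.36, -0.74, -637.14], [0.02, 0.91, 0.42, 482.11], [0.0, 0.0, 0.0, 1.0]] 47.76662954053992 [-0.16266317  0.          0.          0.          0.        ]
(1, [252, 218, 53, 64, 1771], [279.8, 250.1])
(2, [220, 229, 19, 19, 279], [229.2, 239.3])
(3, [216, 265, 23, 23, 382], [227.4, 277.6])
(4, [233, 287, 25, 27, 460], [244.7, 302.2])
(5, [283, 306, 26, 29, 514], [295.8, 321.9])
side [[-0.87, 0.25, -0.42, 169.03], [-0.49, -0.48, 0.73, 647.78], [-0.02, 0.84, 0.54, 560.29], [0.0, 0.0, 0.0, 1.0]] 49.808033771717575 [-0.04137744  0.          0.          0.          0.        ]
(1, [283, 265, 47, 87, 1784], [305.5, 309.2])
(2, [379, 266, 23, 24, 356], [389.9, 279.8])
(4, [379, 300, 24, 27, 416], [390.1, 315.3])
(5, [348, 329, 26, 30, 483], [360.6, 346.1])
(6, [257, 370, 29, 35, 610], [271.4, 389.8])
wrist [[1.0, 0.0, 0.0, 524.27], [-0.0, 0.96, 0.27, 71.13], [-0.0, -0.27, 0.96, 383.97], [0.0, 0.0, 0.0, 1.0]] 65.18089509158644 [-0.03326951  0.          0.          0.          0.        ]
(1, [286, 0, 29, 173, 2465], [300.3, 82.4])
(2, [172, 52, 51, 49, 1226], [199.0, 77.4])
(3, [170, 153, 43, 42, 870], [192.3, 172.1])
(4, [219, 241, 40, 41, 756], [239.7, 259.5])
{'time': 0.15, 'joint_positions': array([-1.45970492e-01,  3.42527697e-01,  1.52479451e+00, -6.24462566e-06,
        1.27538487e+00, -1.45997138e-01]), 'dq': array([-0.00064447, -0.00177301, -0.00244548,  0.00276194,  0.00153691,
       -0.00059024]), 'tau': array([ 7.52666965e-04, -4.31470585e+01, -2.44352603e+01,  7.18239485e-02,
        5.38185902e-02, -1.32920518e-04]), 'tool_pos': array([5.24700111e+02, 7.99179530e-02, 2.26223841e+02]), 'tcp_rot': array([-3.14048921e+00, -1.56217222e-04,  1.57082471e+00]), 'contact_force': array([-0.11226764,  1.202175  , -0.26936056]), 'moment': array([ 0.05641835, -0.05891772, -0.00950688]), 'finger_force': 0.0, 'grip_width': 91.87501618078613}
```

View pics/scene0.png

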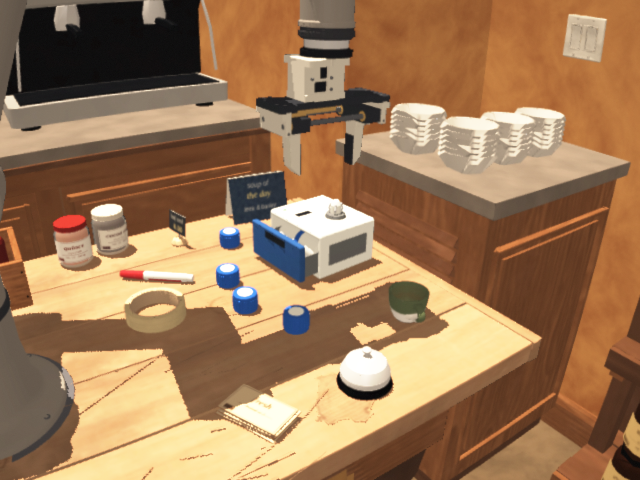

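View pics/side0.png

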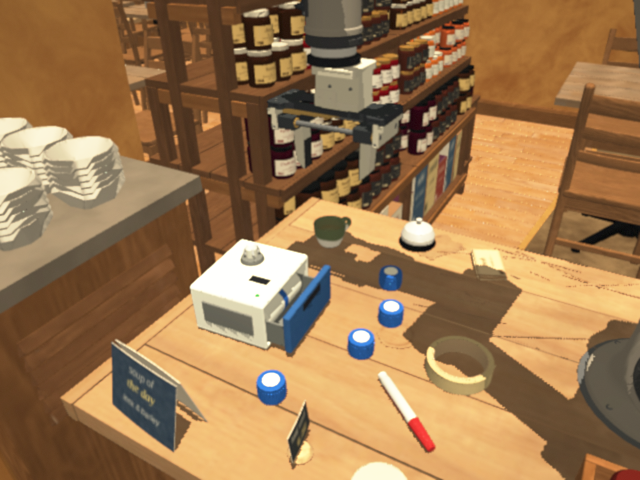

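View pics/wrist0.png

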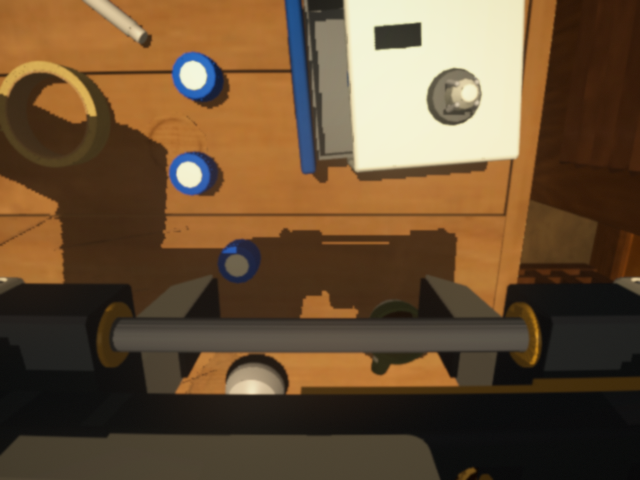

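The scene view shows four blue caps, at about (229,238), (228,276), (245,300) and (296,320). In the side view they are at (271,387), (361,344), (390,313) and (390,278). The one farthest to the robot's right should be scene (296,320) / side (390,278) / wrist (239,260), nearest the bell and in the shadow. The unit is at scene (320,235) with its drawer open and the stud at (336,208). I'll confirm with an enlarged crop and coordinates.

```bash
python3 - <<'E'
from h import *
C={n:cap(n) for n in("scene","side","wrist")}
px={"scene":[(229,236),(228,273),(245,297),(296,314)],"side":[(271,382),(361,340),(390,309),(390,274)],"wrist":[(194,75),(189,174),(237,265)]}
for n in C: print(n,[plane(C[n],p,30)[:2].round().tolist() for p in px[n]])
def crop(c,u,v,w=50,h=37): return cv2.resize(c["pixels"][v-h:v+h,u-w:u+w],(400,300),interpolation=cv2.INTER_CUBIC)
m=np.vstack([np.hstack([crop(C["scene"],296,318),crop(C["side"],390,279)]),np.hstack([crop(C["scene"],320,218),crop(C["side"],255,262)])])
cv2.imwrite("pics/mos.png",m[:,:,::-1])
w=cv2.resize(C["wrist"]["pixels"][0:200,280:540],(780,600),interpolation=cv2.INTER_CUBIC)
cv2.imwrite("pics/wcrop.png",w[:,:,::-1])
E
```

```text
scene [[475.0, 235.0], [409.0, 104.0], [398.0, 20.0], [440.0, -63.0]]
side [[482.0, 262.0], [412.0, 129.0], [403.0, 43.0], [441.0, -46.0]]
wrist [[415.0, 121.0], [403.0, 34.0], [443.0, -57.0]]
```

View pics/mos.png

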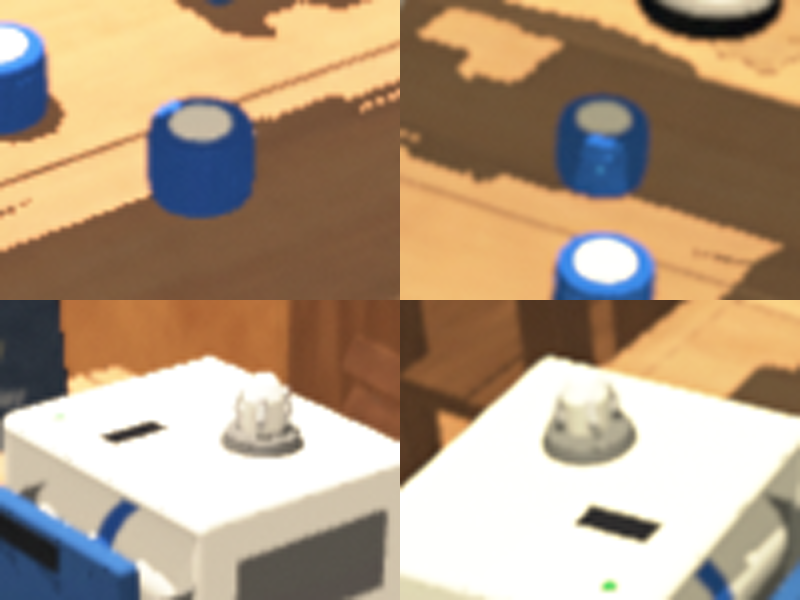

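View pics/wcrop.png

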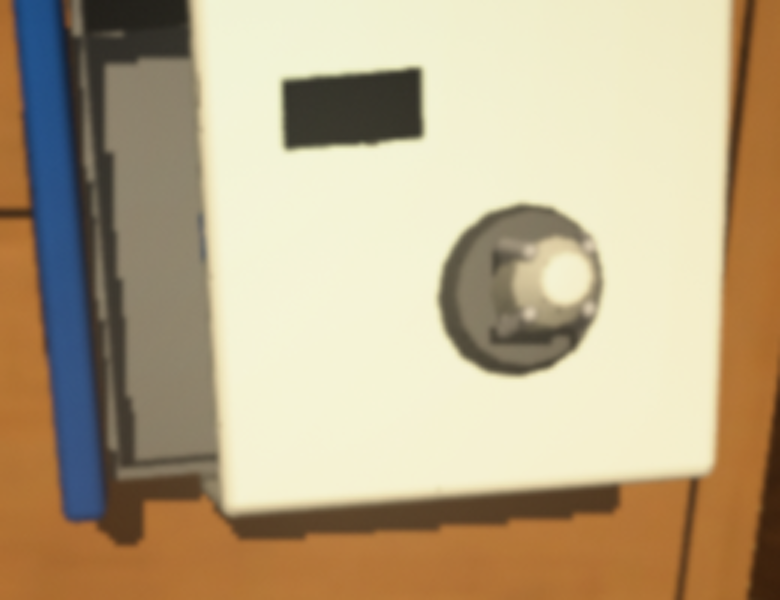

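The target is confirmed: an isolated blue cap with a whitish spot, spot centre at scene (296,311) and side (391,271). The stud tip is at scene (336,201), side (251.5,245) and wrist (468,92). Next I'll triangulate these points.

```bash
python3 - <<'E'
from h import *
C={n:cap(n) for n in("scene","side","wrist")}
s,d,w=C["scene"],C["side"],C["wrist"]
# wrist crop px -> x/3+280, y/3 ; mosaic: scene bl: u=270+x*.25, v=181+y/4.054 ; side br: u=205+x/4, v=225+y/4.054
W=lambda x,y:(280+x/3-.33,y/3-.33)
print("cap",tri((s,(296,311)),(d,(391,271))),tri((s,(296,311)),(d,(391,271)),(w,(237,264.5))))
S=lambda x,y:(270+x/4,181+y/4.054); D=lambda x,y:(205+x/4,225+y/4.054)
print("tip",tri((s,S(262,75)),(d,D(186,80))),tri((s,S(262,75)),(d,D(186,80)),(w,W(568,277))))
print("collar", tri((s,S(262,134)),(d,D(189,136))),plane(w,W(520,290),96))
print("slot",tri((s,S(134,132)),(d,D(218,224)),(w,W(353,109))))
a=plane(w,W(228,512),88);b=plane(w,W(710,470),88);print("box edge",a,b,np.arctan2(*(b-a)[[1,0]]))
e=plane(w,W(190,30),88);print("front edge",e,np.arctan2(-(e-a)[0],(e-a)[1]))
f=plane(w,W(66,515),78);g=plane(w,W(20,30),78);print("face",f,g,np.arctan2(-(g-f)[0],(g-f)[1]))
for b in blobs(w,(95,90,40),(130,255,255))[1]:print(b)
E
```

```text
cap (array([443.93675876, -56.15308112,  29.44648375]), [0.6, 0.6]) (array([443.49188954, -56.35489301,  29.72235293]), [0.8, 0.6, 0.7])
tip (array([625.90055335,  98.466987  , 118.55449824]), [2.1, 2.1]) (array([625.74134722,  98.04502307, 118.50556877]), [2.2, 2.1, 0.5])
collar (array([627.37997492,  98.14891955,  90.25591859]), [1.3, 1.3]) [622.55360882  96.76987768  96.        ]
slot (array([582.89746541, 138.65528222,  87.05245843]), [1.4, 0.5, 1.3])
box edge [553.66324864  42.3793276   88.        ] [679.27152637  53.62699421  88.        ] 0.08930739132049503
front edge [542.02137569 155.49080088  88.        ] 0.10256274817049532
face [510.99003631  40.62241765  78.        ] [501.11529366 158.36243601  78.        ] 0.08367322325482533
(1, [285, 0, 29, 173, 2463], [299.6, 82.1])
(2, [171, 52, 51, 49, 1226], [198.5, 77.3])
(3, [169, 153, 44, 41, 871], [191.8, 172.1])
(4, [219, 241, 40, 41, 733], [239.1, 259.8])
```

Cap top at z 29.7 and tip at z 118.5 agree with the given sizes. Unit yaw is about 0.09, and the drawer is about 29 mm open with its face centre at about (504,114). I'll close the fingers, come down in front of the face at z 55, and push. The tool axes map as dp = [dy, dx, -dz].

```bash
python3 -m pendant '{"dp":[[0.05,-0.03,0],[0.1,-0.06,0],[0.111,-0.065,0.03],[0.111,-0.065,0.08],[0.111,-0.065,0.13],[0.111,-0.065,0.165],[0.111,-0.065,0.171],[0.111,-0.065,0.171]],"rotation":[[0,0,0],[0,0,0],[0,0,0],[0,0,0],[0,0,0],[0,0,0],[0,0,0],[0,0,0]]}' 0
python3 - <<'E'
from h import *
s,d=cap("scene"),cap("side")
for b in blobs(s,(95,90,40),(130,255,255))[1][:1]:print(b)
cv2.imwrite("pics/pre.png",np.hstack([s["pixels"][140:400,180:440],d["pixels"][180:440,200:460]])[:,:,::-1])
E
```

```text
time: 1.45
tool_pos: [460.6, 111.0, 56.4]
tcp_rot: [3.141, -0.0, 1.571]
contact_force: [0.1, 0.0, 1.5]
grip_width: 16.5
finger_force: 0.0
(1, [253, 222, 52, 60, 1376], [284.8, 254.4])
```

View pics/pre.png

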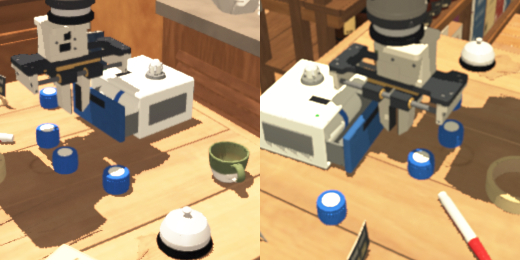

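The closed fingers stand just in front of the blue drawer front (left crop ~(85,100), right crop ~(370,120)) and touch nothing. Now I'll push.

```bash
python3 -m pendant '{"dp":[[0.001,0.012,0],[0.002,0.024,0],[0.003,0.03,0],[0.003,0.036,0],[0.004,0.042,0],[0.004,0.047,0],[0.005,0.05,0],[0.005,0.052,0]],"rotation":[[0,0,0],[0,0,0],[0,0,0],[0,0,0],[0,0,0],[0,0,0],[0,0,0],[0,0,0]]}' 0
python3 -m pendant '{"dp":[[0,0.002,0],[0,0.004,0],[0,0.005,0],[0,0.005,0]],"rotation":[[0,0,0],[0,0,0],[0,0,0],[0,0,0]]}' 0
```

```text
time: 2.55
tool_pos: [509.8, 115.6, 55.5]
tcp_rot: [-3.136, 0.001, 1.571]
contact_force: [-7.8, -2.3, 6.1]
grip_width: 0.7
finger_force: 4.2
time: 3.05
tool_pos: [515.8, 116.0, 55.5]
tcp_rot: [-3.139, 0.0, 1.571]
contact_force: [-6.1, -0.4, 4.1]
grip_width: 0.5
finger_force: 3.4
```

```bash
python3 -m pendant '{"dp":[[0,0.002,0],[0,0.004,0],[0,0.004,0]],"rotation":[[0,0,0],[0,0,0],[0,0,0]]}' 0
python3 -m pendant '{"dp":[[0,0.002,0],[0,0.004,0],[0,0.004,0]],"rotation":[[0,0,0],[0,0,0],[0,0,0]]}' 0
```

```text
time: 3.42
tool_pos: [515.9, 116.0, 55.4]
tcp_rot: [-3.131, 0.001, 1.572]
contact_force: [-19.1, -1.3, 15.1]
grip_width: 0.3
finger_force: 10.3
time: 3.8
tool_pos: [516.0, 116.0, 55.5]
tcp_rot: [-3.122, 0.001, 1.572]
contact_force: [-32.5, -1.9, 27.0]
grip_width: 0.3
finger_force: 17.3
```

It meets a hard stop at the expected place, and the catch is passed. Backing off and rising to a spot with a good wrist view of the stud and cap.

```bash
python3 -m pendant '{"dp":[[0,-0.02,0],[0,-0.05,0],[0,-0.055,-0.04],[0,-0.055,-0.09],[0,-0.055,-0.14],[-0.05,-0.05,-0.17],[-0.1,-0.04,-0.17],[-0.1,-0.04,-0.17]],"rotation":[[0,0,0],[0,0,0],[0,0,0],[0,0,0],[0,0,0],[0,0,0],[0,0,0],[0,0,0]]}' 0.0918
python3 - <<'E'
from h import *
w=cap("wrist");s=cap("scene");d=cap("side")
m=np.hstack([w["pixels"][:,:,:],]);
cv2.imwrite("pics/w1.png",m[:,:,::-1])
for b in blobs(w,(95,90,40),(130,255,255))[1]:print(b)
# drawer home check: predicted projections
print(get_obs()["tool_pos"])
for p in ((536,40.6+0,78),(625,97.5,119.5),(443.5,-56.4,30)): print(proj(w,np.array(p)).round(1))
print("bell foot", plane(d,(418,246),0),plane(s,(365,385),0))
print("cup", plane(s,(409,312),10),plane(d,(330,240),10))
E
```

```text
time: 4.8
tool_pos: [486.3, 13.2, 226.3]
tcp_rot: [3.139, 0.001, 1.566]
contact_force: [-0.3, 0.3, -0.3]
grip_width: 75.5
finger_force: 0.0
(1, [366, 0, 31, 186, 3057], [384.2, 80.2])
(3, [215, 68, 46, 47, 1025], [238.6, 91.7])
(4, [210, 167, 43, 41, 815], [231.8, 186.2])
(5, [257, 252, 38, 42, 773], [276.5, 270.6])
[485.01540877  16.56070946 225.51703536]
[379.1 187.3]
[522.3 112.2]
[276.3 276.9]
bell foot [ 445.3909024  -200.14733137    0.        ] [ 449.419673   -218.71164415    0.        ]
cup [ 608.83622513 -131.18409072   10.        ] [ 604.59029481 -123.06295875   10.        ]
```

View pics/w1.png

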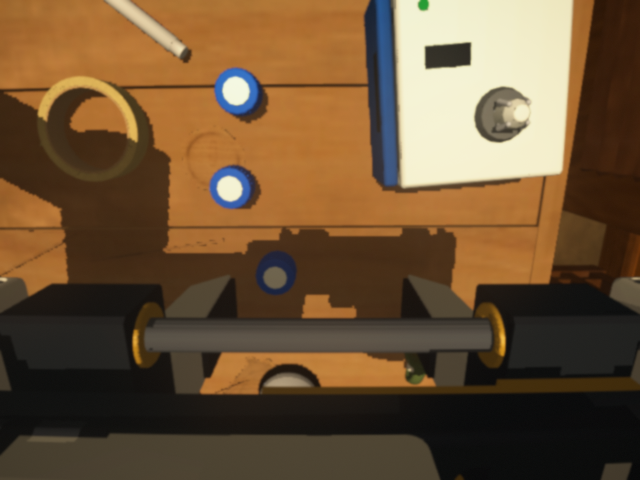

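The drawer is home: the blue front now lies against the box (385,95). The tip appears at about (515,112), a few pixels off the prediction, so I'll view the stud near the picture centre from two places before using it.

```bash
cat > st.py <<'E'
from h import *
import sys
w=cap("wrist");np.save(sys.argv[1],{k:w[k] for k in("pixels","T","K","d")},allow_pickle=True)
o=get_obs();print(o["tool_pos"],o["tcp_rot"],o["dq"].round(3).max())
u,v=proj(w,np.array([625,97.5,100])).astype(int);a=w["pixels"][v-45:v+45,u-60:u+60]
cv2.imwrite(f"pics/{sys.argv[1][:-4]}.png",cv2.resize(a,(400,300),interpolation=cv2.INTER_CUBIC)[:,:,::-1]);print("org",u-60,v-45)
E
python3 -m pendant '{"dp":[[0,0.04,0],[0,0.09,0],[0,0.125,0],[0,0.14,0],[0,0.14,0],[0,0.14,0],[0,0.14,0],[0,0.14,0]],"rotation":[[0,0,0],[0,0,0],[0,0,0],[0,0,0],[0,0,0],[0,0,0],[0,0,0],[0,0,0]]}'
python3 st.py va.npy
python3 -m pendant '{"dp":[[0.03,-0.03,0],[0.05,-0.05,0],[0.05,-0.06,0],[0.05,-0.06,0],[0.05,-0.06,0],[0.05,-0.06,0]],"rotation":[[0,0,0],[0,0,0],[0,0,0],[0,0,0],[0,0,0],[0,0,0]]}'
python3 st.py vb.npy
python3 -c "
import cv2,numpy as np
cv2.imwrite('pics/vab.png',np.hstack([cv2.imread('pics/va.png'),cv2.imread('pics/vb.png')]))"
```

```text
time: 5.95
tool_pos: [624.7, 16.1, 226.2]
tcp_rot: [3.141, 0.0, 1.571]
contact_force: [0.4, -0.1, 0.5]
grip_width: 91.5
finger_force: 0.0
[624.76400081  16.03767624 226.14762648] [3.14104457e+00 4.20495419e-05 1.57074772e+00] 0.005
org 259 72
time: 6.75
tool_pos: [565.5, 65.4, 225.5]
tcp_rot: [3.142, 0.0, 1.57]
contact_force: [-1.6, 0.2, 0.0]
grip_width: 92.1
finger_force: 0.0
[565.44487206  65.48650753 225.50308243] [-3.14153824e+00  8.79734435e-05  1.57002808e+00] 0.003
org 337 140
```

View pics/vab.png

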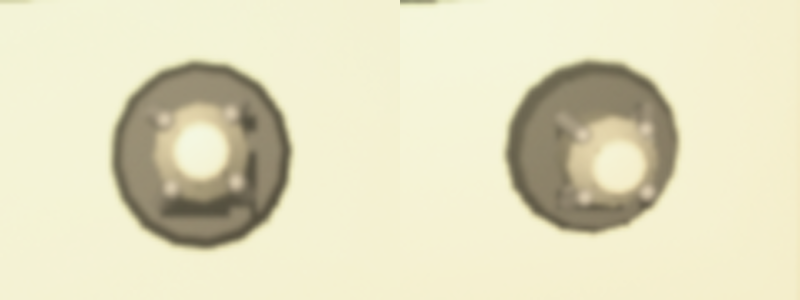

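View A shows the nose at crop (200,152) and the collar at (201,154). View B shows the nose at (220,166) and the collar outline at (192,146). The leaves are clearly visible.

```bash
python3 - <<'E'
from h import *
A=np.load("va.npy",allow_pickle=True).item();B=np.load("vb.npy",allow_pickle=True).item()
a=lambda x,y:(259+x*.3-.35,72+y*.3-.35); b=lambda x,y:(337+x*.3-.35,140+y*.3-.35)
print("tip",tri((A,a(200,152)),(B,b(220,166))),[plane(A,a(200,152),119.5),plane(B,b(220,166),119.5)])
print("collar",tri((A,a(201,154)),(B,b(192,146))),plane(A,a(201,154),93),plane(B,b(192,146),93))
# box corners in views for yaw: white mask
for C in(A,B):
    m=cv2.inRange(cv2.cvtColor(C["pixels"],cv2.COLOR_RGB2HSV),np.array((0,0,190)),np.array((40,70,255)))
    n,l,s,ce=cv2.connectedComponentsWithStats(m);i=1+np.argmax(s[1:,4]);r=cv2.minAreaRect(np.argwhere(l==i)[:,::-1].astype(np.float32));print(s[i],r)
    y,x=np.where(l==i);
    pts=[]
    for u in range(s[i][0]+25,s[i][0]+s[i][2]-25,8): pts.append(plane(C,(u,y[x==u].max()+.5),88))
    pts=np.array(pts);print("right edge yaw",np.arctan(np.polyfit(pts[:,0],pts[:,1],1)),"x",plane(C,(s[i][0],200),88)[0])
E
```

```text
tip (array([624.62459358,  97.2763525 , 118.96534459]), [0.2, 0.2]) [array([624.47073906,  97.07074273, 119.5       ]), array([624.65817071,  97.53968017, 119.5       ])]
collar (array([624.73330501,  97.75672128,  88.79628579]), [0.0, 0.0]) [624.7419799   97.63002195  93.        ] [623.8611932   98.28652043  93.        ]
[  202     0   188   190 27912] ((296.16741943359375, 90.9738540649414), (190.80264282226562, 179.74319458007812), 87.24089050292969)
right edge yaw [0.05478397 1.50203012] x 531.3103791972162
[  285    43   175   201 28413] ((379.40435791015625, 146.39962768554688), (194.3102264404297, 174.51535034179688), 85.03025817871094)
right edge yaw [0.06339901 1.48193379] x 538.5862097891213
```

The stud is at (624.6, 97.4) with its tip at z 119.0, as given. Now the same two wrist views for the cap.

```bash
cat > cp.py <<'E'
from h import *
import sys
w=cap("wrist");o=get_obs();print(o["tool_pos"].round(1))
u,v=proj(w,np.array([443.7,-56.3,30])).round().astype(int);print("pred",u,v)
a=w["pixels"][v-35:v+35,u-35:u+35];h=cv2.cvtColor(a,cv2.COLOR_RGB2HSV)
m=cv2.inRange(h,np.array((100,90,30)),np.array((130,255,255)))
cs,_=cv2.findContours(m,cv2.RETR_EXTERNAL,cv2.CHAIN_APPROX_NONE);k=max(cs,key=cv2.contourArea)
f=np.zeros_like(m);cv2.drawContours(f,[cv2.convexHull(k)],-1,255,-1)
sp=cv2.morphologyEx(f&~m,cv2.MORPH_OPEN,np.ones((3,3),np.uint8));n,l,s,ce=cv2.connectedComponentsWithStats(sp);i=1+np.argmax(s[1:,4])
px=ce[i]+(u-35,v-35);print("spot",s[i],px,plane(w,px,30),"hull",cv2.minEnclosingCircle(k)[0]+np.array([u-35,v-35]))
np.save(sys.argv[1],{"T":w["T"],"K":w["K"],"d":w["d"],"px":px},allow_pickle=True)
E
python3 -m pendant '{"dp":[[-0.04,-0.02,0],[-0.09,-0.05,0],[-0.14,-0.09,0],[-0.18,-0.115,0],[-0.19,-0.121,0],[-0.19,-0.121,0],[-0.19,-0.121,0],[-0.19,-0.121,0]],"rotation":[[0,0,0],[0,0,0],[0,0,0],[0,0,0],[0,0,0],[0,0,0],[0,0,0],[0,0,0]]}'
python3 cp.py ca.npy
python3 -m pendant '{"dp":[[0.03,0,0.03],[0.04,0,0.06],[0.04,0,0.08],[0.04,0,0.08],[0.04,0,0.08],[0.04,0,0.08]],"rotation":[[0,0,0],[0,0,0],[0,0,0],[0,0,0],[0,0,0],[0,0,0]]}'
python3 cp.py cb.npy
python3 -c "
from h import *
A=np.load('ca.npy',allow_pickle=True).item();B=np.load('cb.npy',allow_pickle=True).item();print(tri((A,A['px']),(B,B['px'])))"
```

```text
time: 7.8
tool_pos: [444.6, -123.1, 225.6]
tcp_rot: [3.142, -0.0, 1.573]
contact_force: [-0.1, -0.2, -0.2]
grip_width: 91.9
finger_force: 0.0
[ 444.5 -123.1  225.6]
pred 318 137
spot [ 19  22  28  29 637] [315.8744113  137.78178964] [441.84774553 -56.70489559  30.        ] hull [316.        137.5813942]
time: 8.6
tool_pos: [444.7, -84.2, 146.6]
tcp_rot: [3.14, 0.001, 1.571]
contact_force: [0.6, -0.4, 0.1]
grip_width: 91.6
finger_force: 0.0
[444.6 -84.2 146.6]
pred 317 193
spot [ 16  19  34  34 912] [314.6995614  193.55482456] [441.74766499 -56.71379794  30.        ] hull [315.18080521 191.56254578]
(array([441.7981585 , -56.70340483,  30.06866984]), [0.0, 0.0])
```

Cap at (441.8, -56.7), z 30.1. Descending to grasp.

```bash
python3 -m pendant '{"dp":[[0.0275,-0.0027,0],[0.0275,-0.0027,0.04],[0.0275,-0.0027,0.08],[0.0275,-0.0027,0.11],[0.0275,-0.0027,0.13],[0.0275,-0.0027,0.1405],[0.0275,-0.0027,0.1405],[0.0275,-0.0027,0.1405]],"rotation":[[0,0,0],[0,0,0],[0,0,0],[0,0,0],[0,0,0],[0,0,0],[0,0,0],[0,0,0]]}'
python3 -m pendant '{"dp":[[0,0,0],[0,0,0],[0,0,0],[0,0,0],[0,0,0],[0,0,0],[0,0,0],[0,0,0]],"rotation":[[0,0,0],[0,0,0],[0,0,0],[0,0,0],[0,0,0],[0,0,0],[0,0,0],[0,0,0]]}' 0
```

```text
time: 9.65
tool_pos: [442.0, -56.7, 6.0]
tcp_rot: [3.14, 0.0, 1.571]
contact_force: [0.3, -0.2, 0.2]
grip_width: 91.7
finger_force: 0.0
time: 10.65
tool_pos: [441.3, -56.5, 5.2]
tcp_rot: [3.142, -0.0, 1.571]
contact_force: [-0.1, 0.7, 0.6]
grip_width: 39.6
finger_force: 30.0
```

Gripped at 39.6 mm and 30 N. Lifting, then checking the cap in the hand.

```bash
python3 -m pendant '{"dp":[[0,0,-0.02],[0,0,-0.06],[0,0,-0.11],[0,0,-0.16],[0,0,-0.19],[0,0,-0.2],[0,0,-0.2],[0,0,-0.2]],"rotation":[[0,0,0],[0,0,0],[0,0,0],[0,0,0],[0,0,0],[0,0,0],[0,0,0],[0,0,0]]}' 0
python3 -m pendant '{"dp":[[0.02,0.02,0],[0.055,0.06,0],[0.09,0.11,0],[0.125,0.155,0],[0.15,0.178,0],[0.154,0.183,0],[0.154,0.183,0],[0.154,0.183,0]],"rotation":[[0,0,0],[0,0,0],[0,0,0],[0,0,0],[0,0,0],[0,0,0],[0,0,0],[0,0,0]]}' 0
python3 - <<'E'
from h import *
w,s,d=cap("wrist"),cap("scene"),cap("side")
p=np.array(get_obs()["tool_pos"]);print(p)
top=p+[0,0,24.5];
for n,c in(("w",w),("s",s),("d",d)): print(n,proj(c,top).round(1),proj(c,p-[0,0,5.5]).round(1),blobs(c,(95,90,40),(130,255,255))[1])
def cr(c,q,W=70,H=70):
    u,v=proj(c,q).astype(int);print(u-W,v-H);return cv2.resize(c["pixels"][v-H:v+H,u-W:u+W],(260,260),interpolation=cv2.INTER_CUBIC)
cv2.imwrite("pics/held.png",np.hstack([cr(c,p) for c in(w,s,d)])[:,:,::-1])
E
```

```text
time: 11.65
tool_pos: [440.5, -56.3, 203.7]
tcp_rot: [-3.139, -0.001, 1.571]
contact_force: [-0.0, -0.0, -1.0]
grip_width: 39.8
finger_force: 30.0
time: 12.65
tool_pos: [623.6, 96.6, 205.0]
tcp_rot: [-3.141, 0.0, 1.57]
contact_force: [0.0, 0.4, -0.5]
grip_width: 39.6
finger_force: 30.0
[623.98942479  96.74393767 205.6111642 ]
w [320.7 320.2] [320.4 289.3] [(1, [121, 0, 60, 52, 1620], [154.9, 26.9]), (2, [189, 104, 37, 170, 1664], [206.7, 185.2]), (3, [65, 165, 57, 44, 1378], [96.5, 185.0]), (4, [71, 251, 52, 45, 1223], [99.6, 271.1]), (5, [269, 253, 99, 65, 3771], [320.0, 285.3]), (6, [293, 353, 53, 9, 318], [318.0, 356.5])]
s [336.5 141.3] [336.  157.8] [(1, [331, 140, 19, 20, 299], [340.6, 150.6]), (2, [265, 214, 53, 62, 1714], [292.6, 245.7]), (3, [220, 229, 19, 19, 279], [229.2, 239.3]), (4, [216, 265, 23, 23, 381], [227.5, 277.6]), (5, [233, 287, 25, 27, 461], [244.6, 302.4])]
d [245.6 180.3] [247.5 198.2] [(1, [231, 176, 23, 28, 414], [241.5, 191.7]), (2, [265, 263, 49, 84, 1857], [288.8, 304.0]), (3, [379, 300, 24, 28, 436], [390.5, 315.7]), (4, [348, 329, 26, 30, 491], [360.7, 346.2]), (5, [257, 370, 29, 35, 610], [271.4, 389.8])]
250 224
266 84
177 124
```

View pics/held.png

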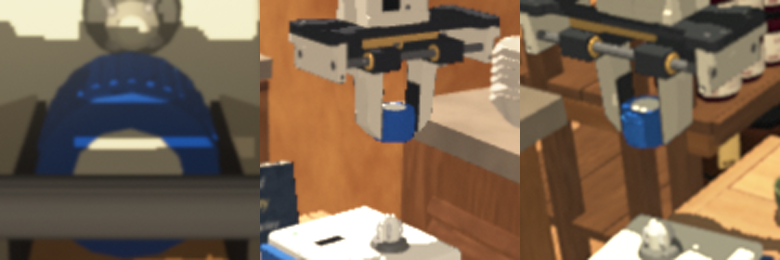

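The cap is held upright and centred between the fingers, right above the stud (scene crop: cap (398,120), stud (390,230)). I'll correct by 0.6 mm in x and y and lower the cap over the nose.

```bash
python3 -m pendant '{"dp":[[0.0006,0.0006,0.02],[0.0006,0.0006,0.045],[0.0006,0.0006,0.065],[0.0006,0.0006,0.075],[0.0006,0.0006,0.08],[0.0006,0.0006,0.083],[0.0006,0.0006,0.085],[0.0006,0.0006,0.085]],"rotation":[[0,0,0],[0,0,0],[0,0,0],[0,0,0],[0,0,0],[0,0,0],[0,0,0],[0,0,0]]}' 0
python3 -m pendant '{"dp":[[0,0,0.001],[0,0,0.002],[0,0,0.003],[0,0,0.004],[0,0,0.005],[0,0,0.005]],"rotation":[[0,0,0],[0,0,0],[0,0,0],[0,0,0],[0,0,0],[0,0,0]]}' 0
```

```text
time: 13.8
tool_pos: [625.0, 98.1, 120.5]
tcp_rot: [3.141, 0.0, 1.571]
contact_force: [-0.2, -0.4, -1.1]
grip_width: 39.7
finger_force: 30.0
time: 14.55
tool_pos: [625.0, 97.9, 115.4]
tcp_rot: [3.141, 0.0, 1.571]
contact_force: [-0.7, -1.9, 0.4]
grip_width: 39.7
finger_force: 30.0
```

```bash
python3 -m pendant '{"dp":[[-0.0004,0,0.001],[-0.0004,0,0.002],[-0.0004,0,0.003],[-0.0004,0,0.004],[-0.0004,0,0.005],[-0.0004,0,0.006],[-0.0004,0,0.007],[-0.0004,0,0.007]],"rotation":[[0,0,0],[0,0,0],[0,0,0],[0,0,0],[0,0,0],[0,0,0],[0,0,0],[0,0,0]]}' 0
python3 -m pendant '{"dp":[[0,0,0.001],[0,0,0.002],[0,0,0.003],[0,0,0.004],[0,0,0.005],[0,0,0.006],[0,0,0.006]],"rotation":[[0,0,0],[0,0,0],[0,0,0],[0,0,0],[0,0,0],[0,0,0],[0,0,0]]}' 0
```

```text
time: 15.55
tool_pos: [625.9, 97.9, 111.0]
tcp_rot: [3.138, -0.0, 1.571]
contact_force: [-3.0, -0.1, 14.4]
grip_width: 39.6
finger_force: 30.1
time: 16.42
tool_pos: [624.8, 97.7, 101.9]
tcp_rot: [-3.141, 0.0, 1.571]
contact_force: [-0.1, 0.0, -2.9]
grip_width: 39.6
finger_force: 30.0
```

Clicked: the force peaked at 14 N, then dropped, and TCP z is 101.9 (seated expected at about 101.5). Now I'll add the press.

```bash
python3 -m pendant '{"dp":[[0,0,0.001],[0,0,0.002],[0,0,0.003],[0,0,0.003]],"rotation":[[0,0,0],[0,0,0],[0,0,0],[0,0,0]]}' 0
```

```text
time: 16.92
tool_pos: [624.9, 97.8, 101.2]
tcp_rot: [3.14, 0.0, 1.571]
contact_force: [-4.1, -0.7, 10.5]
grip_width: 39.6
finger_force: 30.1
```

```bash
python3 -m pendant '{"dp":[[0,0,0.0003],[0,0,0.0003],[0,0,0.0003],[0,0,0.0003]],"rotation":[[0,0,0],[0,0,0],[0,0,0],[0,0,0]]}' 0
python3 - <<'E'
from h import *
s,d=cap("scene"),cap("side")
for c in(s,d): print(proj(c,np.array([624.6,97.4,96])).round(1),proj(c,np.array([624.6,97.4,126])).round(1))
cv2.imwrite("pics/end.png",np.hstack([cv2.resize(c["pixels"][v:v+130,u:u+130],(390,390),interpolation=cv2.INTER_CUBIC) for c,u,v in((s,250,150),(d,190,190))])[:,:,::-1])
print(get_obs()["contact_force"])
E
```

```text
time: 17.42
tool_pos: [624.9, 97.8, 101.2]
tcp_rot: [3.14, 0.0, 1.571]
contact_force: [-5.3, -0.5, 12.3]
grip_width: 39.3
finger_force: 30.1
[334.2 212.2] [334.7 196.9]
[253.1 255.2] [251.4 239.6]
[-4.79724405 -0.53411624 12.57548678]
```

View pics/end.png

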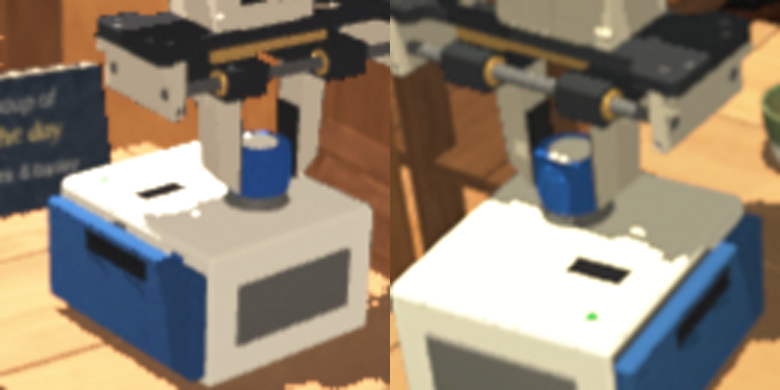

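The cap sits flush on its collar (left crop (265,165), right crop (570,180)) and the drawer front is flush with the box. The fingers are still gripping, with a steady press of about 12 N. Handing in.

```bash
python3 -c "
from plant import workorder
print(workorder.close_job())"
```

```text
the job is handed in; nothing more can be done
None
```

The job is handed in (no verdict was returned): the drawer is home, and the cap is clicked flush onto the stud with the fingers still gripping it and pressing down at about 12 N; the bell and coffee cup were not touched.

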